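Lay the walnut blank down against the bench-hook fence

ROBOT

A 7-joint arm with a two-finger parallel gripper is mounted at the origin on the work surface. World frame = base frame: x ahead of the robot, y to its left, z up, the work surface at z = 0. Lengths are in m, angles in rad, forces in N, time in s.
With the tool pointing down it reaches from about 0.4 to 0.85 m from the base axis. Payload 10.4 kg.
Tool frame: the origin (TCP) lies at the very end of the fingers, on their centre line; the grasp point (between the pads) lies 19 mm behind it (manip.grip_point_offset is the distance from the TCP to the grasp point, in m); z points along the fingers, y is the line along which they close (so a half turn about z gives the same grasp; the last joint's range is limited). The gripper opens to 85 mm and grips with 20 to 120 N. Pads are 22 mm wide; open, the fingers measure 114 mm over their backs; the gripper's body (76 mm by 85 mm) begins 54 mm behind the grasp point. The pads swing forward as they close: fully open they stand 13 mm farther back than shut.
Start: joints at [-1.238, 0.332, -0.065, 1.46, 0.022, 1.35, -0.088], TCP at [0.218, 0.586, 0.231] pointing down, gripper open.
Joint ranges: [-2.6, 2.6], [-0.5, 2.12], [-1.47, 1.34], [0.16, 2.42], [-1.27, 4.41], [0.06, 2.06], [-2.6, 2.6]. Speed limits (rad/s): [2.22, 2.22, 2.79, 2.79, 3.14, 3.14, 3.14].

INTERFACE

Orientations are given as a unit quaternion [x, y, z, w].
In Python, from workcell import manip gives the robot as it stands. The module is installed in compiled form; this text tells all that it offers.
- The arm moves only by the shell command python3 -m inch 'ROWS' [OPENING] [FORCE]. ROWS is JSON, a list of rows, each a list of 2 entries, a list of its own where there are three numbers: the shift along the tool's x, y, z each as a share of 0.08 m, from -1 to 1, then the turn, a rotation vector about the tool's x, y, z each as a share of 45 degrees, from -1 to 1. A call has exactly 10 rows; each row is the pose to reach, as a shift and turn from the pose commanded when the call began, along the tool's axes at that moment; what a row does not reach only later rows make up. A row lasts 1/10 s, in which the tool goes at most 50 mm and 8.59 degrees, less where a joint would pass 70% of its speed; a pose out of reach is approached as far as the arm can. A call with a number of a shift or a turn outside -1 to 1 is refused whole. A call with a gripper value outside its range is refused whole. OPENING is the opening, from 0 (shut) to 1 (fully open), set as the call begins (- or left out, the last holds). The fingers move at their own pace and stop on an object; FORCE is the grip in N (left out, the last holds). Time passes only in rows, so rows that repeat a pose let the fingers close, or fill a call up. It gives the time, the measured TCP pose, the force, the opening and the grip force at its end, in the units of the state.
- manip.get_obs(): the state, without advancing time (a new reading comes with each control period).
- manip.camera(name): name is "scene" or "top" or "wrist"; returns the picture (480x640x3 uint8, red, green, blue); there is no depth.
- manip.camera_params(name): a dict with "fov_y" (degrees; the focal length in pixels is half the picture's height over the tangent of half this angle, whatever the lens; pixels are square), "cx", "cy" (the principal point, pixels), "camera_from_world" (4x4, takes a point from world to camera coordinates); the wrist camera has in their place "T_tool_cam" (4x4, takes a point from camera to tool coordinates, whose origin is the TCP and whose axes are the flange's). Camera axes: x right, y up, looking along -z (the intrinsics and any distortion apply to the point x, -y, -z); pixel columns grow to the right and rows downward; lengths in m; the calibration is good to about 2 mm. A picture is of the moment at which its call begins: read the wrist's pose just before it. camera_params takes no time and is no camera call.
- manip.hand_in(): hands the job in; it is judged then, once.
The state is a dict: "clock": time; "joint_pos": joint angles; "joint_velocities": joint speeds; "tau": joint torques, N m; "position": TCP position; "ee_rot": TCP orientation; "ft_force": force on the tool from outside, world axes, zero at the start; "torque": the same for the moment, N m; "grip_width": opening from 0.0 (shut) to 1.0 (fully open); "grasp_force": force on a finger pad.
Only numpy, scipy, OpenCV 4.12 (cv2) and the standard library are available. Lean on these libraries where they do the work, as an engineer would, in place of code of your own. Each camera call takes 0.05 s, during which the arm holds its last target. There are 200 camera calls.

TASK

Two wooden blanks stand on end on the carver's bench hook. With the fingertips, push the dark walnut one over so that it falls towards the fence and lies flat on the board with its carved leaf face up, then push it along the board until its end sits square and flush against the fence, and leave it there. Do not lift or carry it; the pale blank must stay standing where it is, and the yellow-handled gouge lying close beside the board must not be disturbed.

Things in the scene. Friction and masses are not known exactly. Their poses are not given: they have to be found in the camera images.
- bench_hook: Fixed plywood board, 360 (x) by 340 (y) by 12 mm, on the bench, with a wooden fence 30 mm thick along its whole far (+x) edge. The fence's top is 26 mm above the board's top face; its inner face is at x = +150 mm in this frame. Origin: centre of the underside, at bench height; x points square to the fence, towards it; z up. Place and yaw (up to 0.4 rad) vary.
- walnut: Loose dark walnut blank, 45 (x) by 65 (y) by 150 mm (z), 0.2-0.4 kg, standing on end about 240 mm short of the fence. Origin: centre of its lower end as it stands; z along its length; x towards the fence within 0.1 rad; pale leaf carving on its -x face. Pushed in its upper third it tips, not slides, and falls freely past 0.3 rad. Once lying carved face up, x points down and z to the fence.
- walnut_top (a point): Centre of the walnut blank's upper end face at the start, at (0, 0, 150 mm) in its frame; this end finally meets the fence. Same axes as the blank.
- walnut_foot (a point): Middle of the walnut blank's lower edge on the side towards the fence, at (22.5 mm, 0, 0) in its frame: the edge it tips over, which rests on the board (12 mm above the bench) both standing and lying.
- lime: Loose pale blank of the same size without carving, standing on end beside the walnut one, centres about 170 mm apart across the board. Origin: centre of its lower end, z up. To be left alone.
- gouge_a: Carving gouge, 240 mm long, 24 mm high, yellow handle, lying on the bench close beside the board's left edge, roughly along it. Origin: underside, at the ferrule; x along the blade. To be left alone. (A browner gouge lies further left, out of the way.)
Mind the look-alikes: they are no part of the job. Several things have the shape of the walnut; the one meant has the colours described above.

How it is judged:
On the way, in this order (a step that is already met when the one before it is completed fails the run):
1. the walnut blank lies flat on the board, carved face up (angle between walnut's own x axis and vertical above 3 rad and linear speed of walnut below 0.1 m/s and height (world z) of walnut_top below 0.042 m), for 0.1 s.
2. its end is pushed square and flush against the fence (x of walnut_top in the frame of bench_hook above 0.145 m and angle between the z axis of walnut and the x axis of bench_hook, either way round below 0.08 rad), for 0.1 s.
At the end, for the whole second after the job is handed in: The walnut blank lies flat on the board at rest, carved face up (within 0.09 rad), its end within 5 mm of the fence's inner face and square to it within 0.08 rad; the pale blank still stands within 20 mm of where it was (all of step 2 and angle between walnut's own x axis and vertical above 3.05 rad and x of walnut_top in the frame of bench_hook below 0.155 m and y of walnut_top in the frame of bench_hook between -0.17 and 0.17 m and height (world z) of walnut_top below 0.04 m and linear speed of walnut below 0.02 m/s and angle between lime's own z axis and vertical below 0.05 rad and distance of lime from where it was at the start of the episode below 0.02 m); the robot touches nothing.
It fails at once if the walnut blank is lifted: the edge it tips over rises more than 25 mm above the board (height (world z) of walnut_foot above 0.037 m).
It fails at once if the pale blank is moved more than 20 mm or tilted (distance of lime from where it was at the start of the episode above 0.02 m or angle between lime's own z axis and vertical above 0.15 rad).
It fails at once if the yellow-handled gouge is moved more than 30 mm (distance of gouge_a from where it was at the start of the episode above 0.03 m).
It also fails if it takes over 38 s, if anything falls off the work surface, if the arm or the gripper's body presses on something with over 40 N, if the wrist force passes 120 N, or if a joint passes its speed limit or range.

## Working session

There is one attempt and no reset: what is moved stays moved. The work goes in short steps, Python scripts to look and compute and a shell command to move; the robot and the scene stay as the last step left them, time stands still between calls to the robot, and variables do not carry over. Pictures are saved under pics/ and viewed, at most 10 in all, crops included, and the job is handed in when it is done.

```bash
mkdir -p pics; python3 - <<'E'
from workcell import manip
import cv2,numpy as np
for n in ("scene","top"):
    im=manip.camera(n); cv2.imwrite(f"pics/{n}0.png",im[:,:,::-1])
    p=manip.camera_params(n); print(n,{k:(np.round(v,4).tolist() if hasattr(v,'shape') else v) for k,v in p.items()})
p=manip.camera_params("wrist");print(p)
o=manip.get_obs();print(o)
E
```

```text
scene {'fov_y': 45.53747677198299, 'cx': 308.0662011774609, 'cy': 237.6496988453898, 'camera_from_world': [[-0.5195, 0.8544, -0.0134, 0.2173], [-0.713, -0.4247, 0.558, 0.2804], [0.471, 0.2994, 0.8298, -1.3598], [0.0, 0.0, 0.0, 1.0]]}
top {'fov_y': 51.159808877701835, 'cx': 321.6694356734757, 'cy': 239.7339673245021, 'camera_from_world': [[0.0266, -0.9992, 0.03, -0.001], [0.9945, 0.0295, 0.1008, -0.4925], [-0.1016, 0.0271, 0.9945, -1.0112], [0.0, 0.0, 0.0, 1.0]]}
{'fov_y': 67.85890632982924, 'cx': 319.22277978864645, 'cy': 235.49674354308206, 'T_tool_cam': array([[-3.58837275e-04,  9.49474436e-01,  3.13844177e-01,
         7.97525889e-02],
       [ 9.99999398e-01,  6.66056200e-04, -8.71662740e-04,
         1.93289367e-05],
       [-1.03665935e-03,  3.13843675e-01, -9.49474103e-01,
        -1.42193151e-01],
       [ 0.00000000e+00,  0.00000000e+00,  0.00000000e+00,
         1.00000000e+00]])}
{'clock': 0.1, 'joint_pos': array([-1.23763857,  0.33281932, -0.06470502,  1.46084452,  0.02159021,
        1.34988849, -0.08847819]), 'joint_velocities': array([ 5.17652077e-05, -5.27284349e-04,  9.16090538e-04, -2.27664835e-03,
       -1.61645178e-03, -1.95011978e-03, -1.38164998e-03]), 'tau': array([ 1.04679701e-03, -6.26739907e+01,  4.87561477e-02, -3.92431569e+01,
        1.62022241e-02,  6.85552150e-03,  1.73220371e-05]), 'position': array([0.21757035, 0.5855587 , 0.23059497]), 'ee_rot': array([ 1.76920951e-01,  9.84224861e-01, -6.25956135e-04, -8.97621509e-05]), 'ft_force': array([ 0.10914734,  1.06622896, -0.65425154]), 'torque': array([-0.00028875, -0.00794258, -0.00994837]), 'grasp_force': 0.0, 'grip_width': 0.9980411396264277}
```

View pics/scene0.png

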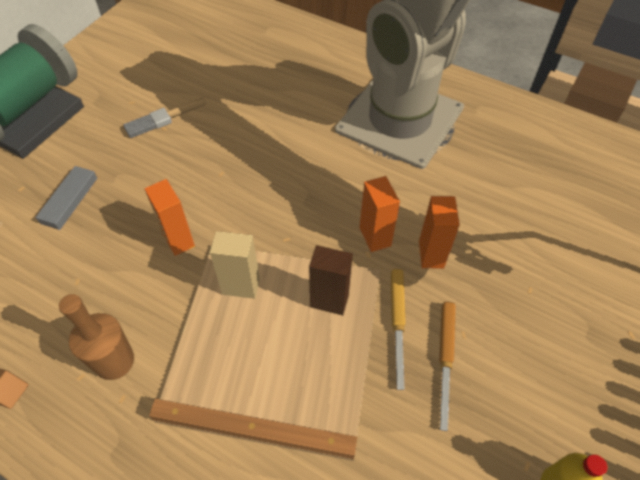

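View pics/top0.png

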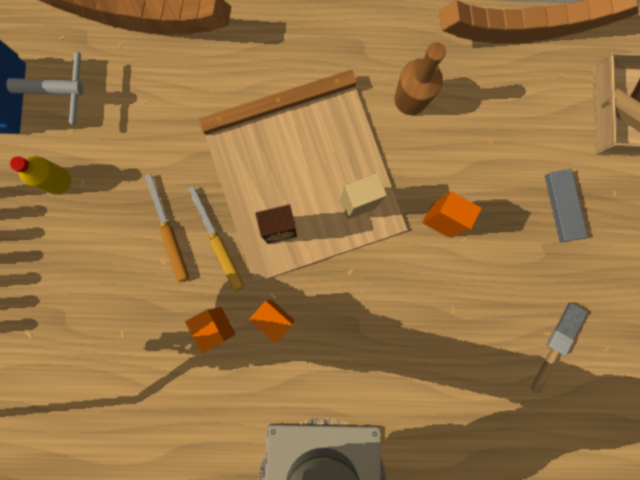

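The top picture shows the board, with corners near (203,130), (355,80), (408,230) and (268,277) and its fence at the upper edge. There are five blanks of the same shape:
- **Dark brown:** (276,224)
- **Pale:** (362,193)
- **Orange:** (210,329), (271,320) and (452,214)

The dark brown one on the board is the walnut. I'll confirm that in an enlarged crop.

```bash
python3 - <<'E'
import cv2
im=cv2.imread("pics/top0.png")[60:285,180:420]
cv2.imwrite("pics/crop_top.png",cv2.resize(im,None,fx=2.66,fy=2.66,interpolation=cv2.INTER_CUBIC)[:600])
E
```

```text
(no output)
```

View pics/crop_top.png

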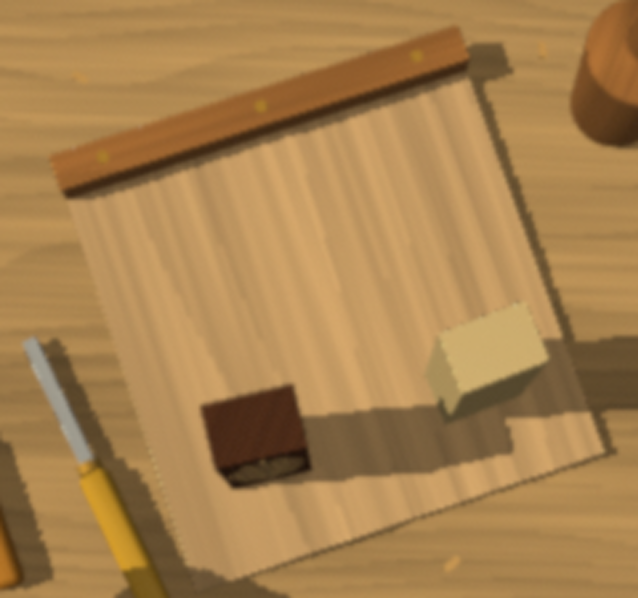

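The dark block at (255,430) in the crop has the pale leaf on its side facing the robot, so it is the walnut. The lime is at (490,345), and the gouge's handle runs to about (140,570).

```bash
cat > h.py <<'E'
import numpy as np
from workcell import manip
def ray(name,uv,z):
    p=manip.camera_params(name); f=240/np.tan(np.radians(p['fov_y']/2))
    d=np.array([(uv[0]-p['cx'])/f,-(uv[1]-p['cy'])/f,-1])
    if name=='wrist':
        from scipy.spatial.transform import Rotation as R
        o=manip.get_obs();T=np.eye(4);T[:3,:3]=R.from_quat(o['ee_rot']).as_matrix();T[:3,3]=o['position'];M=T@p['T_tool_cam']
    else: M=np.linalg.inv(p['camera_from_world'])
    w=M[:3,:3]@d; c=M[:3,3]; return c+w*(z-c[2])/w[2]
E
python3 - <<'E'
from h import *
def c(u,v,z): return ray('top',((u+.5)/2.66-.5+180,(v+.5)/2.66-.5+60),z)
ang=lambda a,b:np.arctan2(*(b-a)[1::-1])
w=[c(u,v,.162) for u,v in[(202,406),(293,384),(302,446),(215,465)]]
print(np.round(w,3)[:,:2],'ctr',np.mean(w,0),'yaw',ang(w[1],w[0])-np.pi/2,ang(w[2],w[3])-np.pi/2,ang(w[3],w[0]),ang(w[2],w[1]))
l=[c(u,v,.162) for u,v in[(435,335),(526,303),(548,357),(457,388)]]
print('lime',np.mean(l,0),ang(l[1],l[0])-np.pi/2)
f=[c(u,v,.038) for u,v in[(52,157),(458,27),(467,64),(66,195)]]
yaw=(ang(f[1],f[0])+ang(f[2],f[3]))/2-np.pi/2
print('fence',np.round(f,3)[:,:2],yaw)
b=[c(607,452,.012),c(225,583,.012)];print('b',b,ang(b[0],b[1])-np.pi/2)
x=np.array([np.cos(yaw),np.sin(yaw)]);y=np.array([-x[1],x[0]])
o=np.mean([f[2],f[3]],0)[:2]-.15*x;print('board o',o,'outer->o',np.mean(f[:2],0)[:2]-.18*x, 'near->o',np.mean(b,0)[:2]+.18*x)
for n,p in(('walnut',np.mean(w,0)),('lime',np.mean(l,0))):print(n,(p[:2]-o)@x,(p[:2]-o)@y)
for n,(u,v) in dict(tip=(30,340),fer=(88,465),end=(150,600)).items():
    p=c(u,v,.012)[:2];print(n,p,(p-o)@x,(p-o)@y)
for u,v in[(210,312),(271,305)]:print('orange',ray('top',(u,v),.15))
E
```

```text
[[0.524 0.136]
 [0.541 0.076]
 [0.499 0.068]
 [0.485 0.126]] ctr [0.51228398 0.10156896 0.162     ] yaw 0.27223099008771334 0.24732405812155656 0.25332768978327375 0.17515246434361503
lime [ 0.5719926  -0.05872138  0.162     ] 0.3743618921569001
fence [[ 0.736  0.274]
 [ 0.854 -0.041]
 [ 0.824 -0.049]
 [ 0.706  0.262]] 0.36132440291609935
b [array([ 0.52048742, -0.16867707,  0.012     ]), array([0.40881129, 0.12906413, 0.012     ])] 0.35883893277697543
board o [0.62462449 0.05335468] outer->o [0.62671679 0.05282386] near->o [0.63302666 0.04382595]
walnut -0.08804222326298236 0.08481493434957901
lime -0.088853812816025 -0.0862331635322877
tip [0.59564835 0.28964446] 0.05642648153092121 0.23127587023904445
fer [0.49789996 0.23939693] -0.052773426231053584 0.21882822283491932
end [0.39409106 0.18653471] -0.1685668255081967 0.2060771832624738
orange [0.34460126 0.21133857 0.15      ]
orange [0.35972187 0.10365641 0.15      ]
```

```bash
for i in 1 2 3 4; do python3 -m inch '[[[-0.1,-0.1,0],[0,0,0]],[[-0.2,-0.2,0],[0,0,0]],[[-0.3,-0.3,0],[0,0,0]],[[-0.4,-0.4,0],[0,0,0]],[[-0.5,-0.5,0],[0,0,0]],[[-0.6,-0.6,0],[0,0,0]],[[-0.7,-0.7,0],[0,0,0]],[[-0.8,-0.8,0],[0,0,0]],[[-0.9,-0.9,0],[0,0,0]],[[-1,-1,0],[0,0,0]]]' 0.4 40; done
```

```text
clock: 1.1
position: [0.2652, 0.4822, 0.2313]
ee_rot: [0.177, 0.984, 0.0, -0.0]
ft_force: [0.8, -0.3, 0.0]
grip_width: 0.402
grasp_force: 0.0
clock: 2.1
position: [0.3123, 0.3793, 0.2313]
ee_rot: [0.177, 0.984, 0.0, -0.0]
ft_force: [0.0, 0.5, -0.9]
grip_width: 0.398
grasp_force: 0.0
clock: 3.1
position: [0.3595, 0.2765, 0.2313]
ee_rot: [0.177, 0.984, 0.0, 0.0]
ft_force: [0.3, -0.9, 0.0]
grip_width: 0.402
grasp_force: 0.0
clock: 4.1
position: [0.4066, 0.1736, 0.2313]
ee_rot: [0.177, 0.984, 0.0, 0.0]
ft_force: [0.2, 0.1, 0.5]
grip_width: 0.401
grasp_force: 0.0
```

```bash
python3 -m inch '[[[-0.1,-0.1,0],[0,0,-0.1]],[[-0.2,-0.2,0],[0,0,-0.2]],[[-0.3,-0.3,0],[0,0,-0.3]],[[-0.4,-0.4,0],[0,0,-0.4]],[[-0.5,-0.5,0],[0,0,-0.5]],[[-0.6,-0.6,0],[0,0,-0.6]],[[-0.7,-0.7,0],[0,0,-0.7]],[[-0.8,-0.8,0],[0,0,-0.78]],[[-0.86,-0.87,0],[0,0,-0.78]],[[-0.86,-0.87,0],[0,0,-0.78]]]'; python3 - <<'E'
from workcell import manip
import cv2
print(manip.get_obs()['joint_pos'])
for n in("wrist","top"): cv2.imwrite(f"pics/{n}1.png",manip.camera(n)[:,:,::-1])
E
```

```text
clock: 5.1
position: [0.4467, 0.0842, 0.2313]
ee_rot: [-0.126, 0.992, -0.0, 0.0]
ft_force: [-0.4, 0.3, 0.6]
grip_width: 0.402
grasp_force: 0.0
[-0.73344648 -0.0735987   0.43053135  1.90724752  0.03187369  1.3013047
  1.51163102]
```

View pics/wrist1.png

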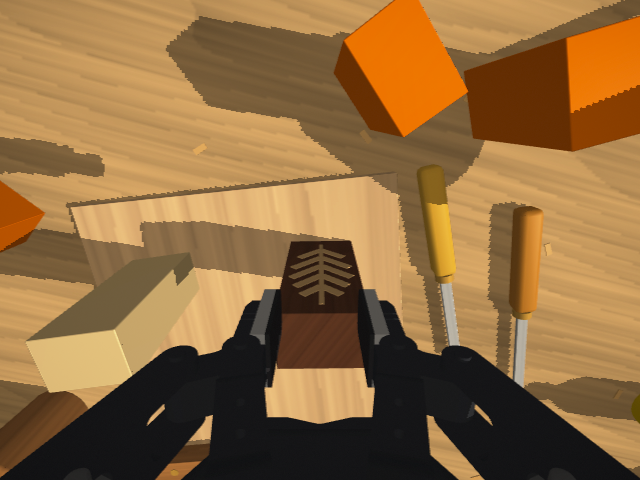

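The wrist view shows the carved face towards the robot. The walnut's top-face corners are near (282,313), (358,313), (366,368) and (276,368), and its edges line up with the tool. The lime is clear on the left and the gouge on the right.

```bash
python3 - <<'E'
from h import *
from scipy.spatial.transform import Rotation as R
o=manip.get_obs();Q=R.from_quat(o['ee_rot'])
for u,v in[(282,313),(358,313),(366,368),(276,368)]:
    p=ray('wrist',(u,v),.162);print(p,np.round(Q.inv().apply(p-o['position']),4))
E
```

```text
[0.49630084 0.07229118 0.162     ] [-0.045  -0.0254  0.0692]
[0.48343027 0.12177209 0.162     ] [-0.0451  0.0258  0.0693]
[0.52462051 0.13996307 0.162     ] [-0.0895  0.033   0.0693]
[0.54073809 0.07795483 0.162     ] [-0.0895 -0.0311  0.0692]
```

```bash
python3 -m inch '[[[0,0,0.1],[0,0,0]],[[0,0,0.2],[0,0,0]],[[0,0,0.3],[0,0,0]],[[0,0,0.4],[0,0,0]],[[0,0,0.5],[0,0,0]],[[0,0,0.6],[0,0,0]],[[0,0,0.7],[0,0,0]],[[0,0,0.8],[0,0,0]],[[0,0,0.9],[0,0,0]],[[0,0,1],[0,0,0]]]'
python3 -m inch '[[[0,0,0.08],[0,0,0]],[[0,0,0.16],[0,0,0]],[[0,0,0.25],[0,0,0]],[[0,0,0.25],[0,0,0]],[[-0.05,0,0.25],[0,0,0]],[[-0.1,0,0.25],[0,0,0]],[[-0.15,0,0.25],[0,0,0]],[[-0.2,0,0.25],[0,0,0]],[[-0.25,0,0.25],[0,0,0]],[[-0.3,0,0.25],[0,0,0]]]'
```

```text
clock: 6.2
position: [0.4464, 0.0853, 0.1506]
ee_rot: [-0.128, 0.992, 0.0, 0.0]
ft_force: [-0.1, -0.1, 0.3]
grip_width: 0.398
grasp_force: 0.0
clock: 7.2
position: [0.47, 0.0915, 0.1313]
ee_rot: [-0.128, 0.992, 0.0, 0.0]
ft_force: [0.7, -1.6, -0.1]
grip_width: 0.4
grasp_force: 0.0
```

```bash
python3 -m inch '[[[-0.06,0,0],[0,0,0]],[[-0.12,0,0],[0,0,0]],[[-0.18,0,0],[0,0,0]],[[-0.24,0,0],[0,0,0]],[[-0.3,0,0],[0,0,0]],[[-0.36,0,0],[0,0,0]],[[-0.42,0,0],[0,0,0]],[[-0.48,0,0],[0,0,0]],[[-0.54,0,0],[0,0,0]],[[-0.6,0,0],[0,0,0]]]'; python3 - <<'E'
from workcell import manip
import cv2
a=manip.camera("top")[40:290,170:430,::-1]; b=manip.camera("scene")[200:460,140:420,::-1]
a=cv2.resize(a,(390,375));b=cv2.resize(b,(404,375));cv2.imwrite("pics/two2.png",cv2.hconcat([a,b]))
E
```

```text
clock: 8.2
position: [0.5165, 0.1037, 0.1313]
ee_rot: [-0.128, 0.992, 0.0, 0.0]
ft_force: [-0.2, 0.6, 0.3]
grip_width: 0.397
grasp_force: 0.0
```

View pics/two2.png

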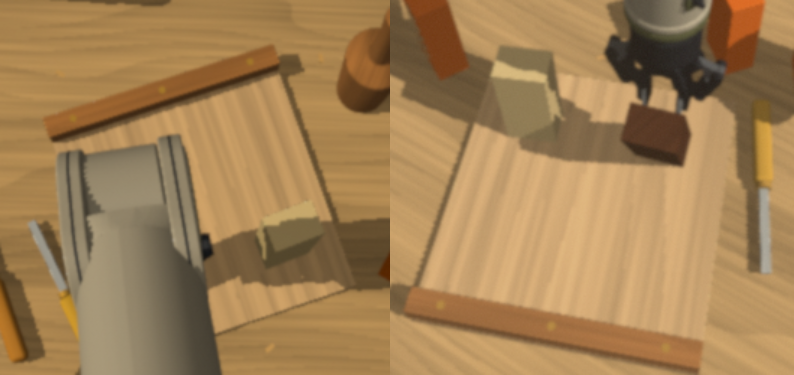

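The scene half shows the walnut under the fingers at (655,135), probably tilted and not yet lying. The lime and the gouge are unmoved, so I'll push on.

```bash
python3 -m inch '[[[-0.06,0,0],[0,0,0]],[[-0.12,0,0],[0,0,0]],[[-0.18,0,0],[0,0,0]],[[-0.24,0,0],[0,0,0]],[[-0.3,0,0],[0,0,0]],[[-0.3,0,0],[0,0,0]],[[-0.3,0,0],[0,0,0]],[[-0.3,0,0],[0,0,0]],[[-0.3,0,0],[0,0,0]],[[-0.3,0,0],[0,0,0]]]'; python3 - <<'E'
from workcell import manip
import cv2
a=manip.camera("wrist")[:,:,::-1]; b=manip.camera("scene")[200:460,140:420,::-1]
a=cv2.resize(a,(395,296));b=cv2.resize(b,(404,296));cv2.imwrite("pics/two3.png",cv2.hconcat([a,b]))
E
```

```text
clock: 9.3
position: [0.5392, 0.1097, 0.1314]
ee_rot: [-0.128, 0.992, 0.0, 0.0]
ft_force: [-0.5, -0.8, 0.0]
grip_width: 0.397
grasp_force: 0.0
```

View pics/two3.png

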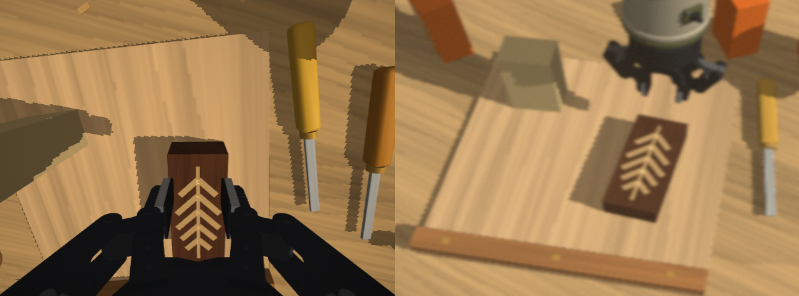

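The walnut lies carved face up. In the wrist half, the upper edge of its lower end runs from (168,154) to (228,154), which is square to the tool. The lime still stands.

```bash
python3 - <<'E'
from h import *
from scipy.spatial.transform import Rotation as R
o=manip.get_obs();Q=R.from_quat(o['ee_rot']);s=640/395
P=[]
for u,v,z in[(168,154,.057),(228,154,.057),(172,142,.012),(224,142,.012)]:
    p=ray('wrist',(u*s,v*s),z);P.append(p);print(p,np.round(Q.inv().apply(p-o['position']),4))
x=np.array([np.cos(.36),np.sin(.36)]);b=np.array([.626,.053])
m=(P[0]+P[1])[:2]/2;print((m-b)@x,(m-b)@np.array([-x[1],x[0]]))
E
```

```text
[0.54836225 0.08024567 0.057     ] [-0.0014 -0.0308  0.0743]
[0.53240547 0.1411606  0.057     ] [-0.0014  0.0322  0.0743]
[0.54944715 0.07985076 0.012     ] [-0.0023 -0.0314  0.1193]
[0.53304085 0.14247023 0.012     ] [-0.0023  0.0333  0.1193]
-0.05980054497759631 0.084164541139548
```

```bash
python3 -m inch '[[[0.1,-0.02,0],[0,0,0]],[[0.2,-0.04,0],[0,0,-0.03]],[[0.3,-0.06,0],[0,0,-0.06]],[[0.4,-0.08,0],[0,0,-0.1]],[[0.5,-0.1,0],[0,0,-0.13]],[[0.5,-0.1,0.1],[0,0,-0.13]],[[0.5,-0.1,0.2],[0,0,-0.13]],[[0.5,-0.1,0.3],[0,0,-0.13]],[[0.5,-0.1,0.4],[0,0,-0.13]],[[0.5,-0.1,0.5],[0,0,-0.13]]]'
python3 -m inch '[[[0,0,0.1],[0,0,0]],[[0,0,0.2],[0,0,0]],[[0,0,0.3],[0,0,0]],[[0,0,0.4],[0,0,0]],[[0,0,0.5],[0,0,0]],[[0,0,0.6],[0,0,0]],[[0,0,0.7],[0,0,0]],[[0,0,0.77],[0,0,0]],[[0,0,0.82],[0,0,0]],[[0,0,0.82],[0,0,0]]]'
python3 -m inch '[[[-0.08,0,0],[0,0,0]],[[-0.16,0,0],[0,0,0]],[[-0.24,0,0],[0,0,0]],[[-0.32,0,0],[0,0,0]],[[-0.4,0,0],[0,0,0]],[[-0.47,0,0],[0,0,0]],[[-0.54,0,0],[0,0,0]],[[-0.61,0,0],[0,0,0]],[[-0.68,0,0],[0,0,0]],[[-0.75,0,0],[0,0,0]]]'
python3 - <<'E'
from workcell import manip
import cv2
a=manip.camera("wrist")[:,:,::-1]; b=manip.camera("scene")[200:460,140:420,::-1]
a=cv2.resize(a,(395,296));b=cv2.resize(b,(404,296));cv2.imwrite("pics/two4.png",cv2.hconcat([a,b]))
E
```

```text
clock: 10.4
position: [0.5026, 0.0918, 0.0903]
ee_rot: [-0.178, 0.984, -0.0, -0.0]
ft_force: [-0.6, -0.5, 0.1]
grip_width: 0.4
grasp_force: 0.0
clock: 11.4
position: [0.5024, 0.0916, 0.0252]
ee_rot: [-0.179, 0.984, -0.0, -0.0]
ft_force: [-0.2, 0.1, 0.5]
grip_width: 0.404
grasp_force: 0.0
clock: 12.4
position: [0.5592, 0.113, 0.0257]
ee_rot: [-0.179, 0.984, 0.0, -0.0]
ft_force: [-1.7, -1.2, 0.2]
grip_width: 0.403
grasp_force: 0.8
```

View pics/two4.png

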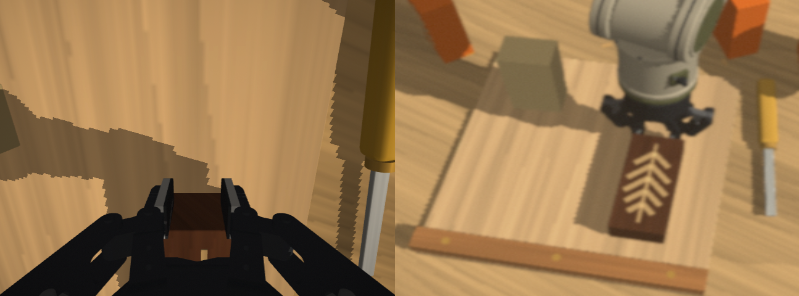

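The walnut is squaring up with both fingers on its end. About 30 mm remains to the fence.

```bash
python3 -m inch '[[[-0.03,0,0],[0,0,0]],[[-0.06,0,0],[0,0,0]],[[-0.09,0,0],[0,0,0]],[[-0.12,0,0],[0,0,0]],[[-0.15,0,0],[0,0,0]],[[-0.18,0,0],[0,0,0]],[[-0.21,0,0],[0,0,0]],[[-0.24,0,0],[0,0,0]],[[-0.27,0,0],[0,0,0]],[[-0.3,0,0],[0,0,0]]]'
python3 -m inch '[[[-0.005,0,0],[0,0,0]],[[-0.01,0,0],[0,0,0]],[[-0.015,0,0],[0,0,0]],[[-0.02,0,0],[0,0,0]],[[-0.025,0,0],[0,0,0]],[[-0.03,0,0],[0,0,0]],[[-0.035,0,0],[0,0,0]],[[-0.04,0,0],[0,0,0]],[[-0.045,0,0],[0,0,0]],[[-0.05,0,0],[0,0,0]]]'
```

```text
clock: 13.5
position: [0.5815, 0.1213, 0.0257]
ee_rot: [-0.178, 0.984, 0.0, -0.0]
ft_force: [-0.8, -0.7, -0.7]
grip_width: 0.401
grasp_force: 0.4
clock: 14.5
position: [0.5851, 0.1227, 0.0257]
ee_rot: [-0.179, 0.984, 0.0, 0.0]
ft_force: [-2.2, -0.6, 1.0]
grip_width: 0.402
grasp_force: 0.9
```

```bash
for i in 1 2; do python3 -m inch '[[[-0.005,0,0],[0,0,0]],[[-0.01,0,0],[0,0,0]],[[-0.015,0,0],[0,0,0]],[[-0.02,0,0],[0,0,0]],[[-0.025,0,0],[0,0,0]],[[-0.03,0,0],[0,0,0]],[[-0.035,0,0],[0,0,0]],[[-0.04,0,0],[0,0,0]],[[-0.045,0,0],[0,0,0]],[[-0.05,0,0],[0,0,0]]]'; done
```

```text
clock: 15.5
position: [0.5888, 0.1241, 0.0257]
ee_rot: [-0.178, 0.984, 0.0, 0.0]
ft_force: [-1.7, -0.4, 1.5]
grip_width: 0.401
grasp_force: 1.0
clock: 16.5
position: [0.5909, 0.1249, 0.0254]
ee_rot: [-0.178, 0.984, -0.0, -0.002]
ft_force: [-11.9, -3.3, 8.0]
grip_width: 0.402
grasp_force: 6.0
```

```bash
python3 -m inch '[[[-0.003,0,0],[0,0,0]],[[-0.006,0,0],[0,0,0]],[[-0.01,0,0],[0,0,0]],[[-0.013,0,0],[0,0,0]],[[-0.016,0,0],[0,0,0]],[[-0.02,0,0],[0,0,0]],[[-0.02,0,0],[0,0,0]],[[-0.02,0,0],[0,0,0]],[[-0.02,0,0],[0,0,0]],[[-0.02,0,0],[0,0,0]]]'
python3 -m inch '[[[0.1,0,0],[0,0,0]],[[0.2,0,0],[0,0,0]],[[0.3,0,0],[0,0,0]],[[0.4,0,-0.1],[0,0,0]],[[0.5,0,-0.3],[0,0,0]],[[0.6,0,-0.5],[0,0,0]],[[0.7,0,-0.7],[0,0,0]],[[0.8,0,-0.8],[0,0,0]],[[0.9,0,-0.9],[0,0,0]],[[1,0,-1],[0,0,0]]]'
python3 -m inch '[[[0.1,0,-0.1],[0,0,0]],[[0.2,0,-0.2],[0,0,0]],[[0.3,0,-0.3],[0,0,0]],[[0.4,0,-0.4],[0,0,0]],[[0.5,0,-0.5],[0,0,0]],[[0.6,0,-0.6],[0,0,0]],[[0.7,0,-0.7],[0,0,0]],[[0.8,0,-0.8],[0,0,0]],[[0.9,0,-0.9],[0,0,0]],[[1,0,-1],[0,0,0]]]'
python3 - <<'E'
from workcell import manip
import cv2
a=manip.camera("top")[60:240,190:410,::-1]; b=manip.camera("scene")[220:460,140:400,::-1]
cv2.imwrite("pics/top5.png",a)
a=cv2.resize(a,(396,324),interpolation=2);b=cv2.resize(b,(400,324),interpolation=2);cv2.imwrite("pics/two5.png",cv2.hconcat([a,b]))
E
```

```text
clock: 17.5
position: [0.5909, 0.1248, 0.0251]
ee_rot: [-0.178, 0.984, -0.0, -0.004]
ft_force: [-17.6, -5.9, 13.9]
grip_width: 0.402
grasp_force: 9.4
clock: 18.5
position: [0.5183, 0.0977, 0.106]
ee_rot: [-0.179, 0.984, 0.0, -0.0]
ft_force: [0.2, -0.2, 0.3]
grip_width: 0.402
grasp_force: 0.0
clock: 19.5
position: [0.4436, 0.0696, 0.1864]
ee_rot: [-0.179, 0.984, 0.0, 0.0]
ft_force: [0.2, -0.1, 0.2]
grip_width: 0.401
grasp_force: 0.0
```

View pics/two5.png

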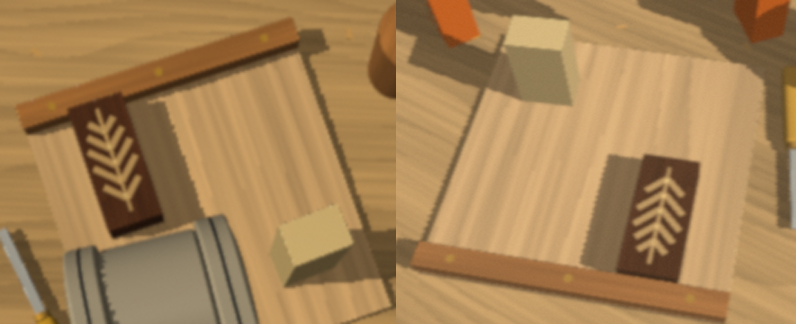

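The walnut lies carved face up with its end at the fence, corners near (70,107) and (124,93) in the top half. The lime and the gouge are unmoved. Next I'll check squareness and gap by number.

```bash
python3 - <<'E'
from h import *
def c(u,v,z): return ray('top',((u+.5)/1.8-.5+190,(v+.5)/1.8-.5+60),z)[:2]
ang=lambda a,b:np.arctan2(*(b-a)[::-1])
A,B,C,D=[c(u,v,.057) for u,v in[(70,107),(124,93),(161,213),(112,229)]]
f=[c(u,v,.038) for u,v in[(17,105),(292,18),(299,44),(25,131)]]
print('long sides',ang(D,A),ang(C,B),'fence yaw',ang(f[1],f[0])-np.pi/2,ang(f[2],f[3])-np.pi/2)
y=(ang(f[1],f[0])+ang(f[2],f[3]))/2-np.pi/2;x=np.array([np.cos(y),np.sin(y)])
F=(f[2]+f[3])/2
print('rel. fence inner face',[round(float((p-F)@x),4) for p in(A,B,C,D)])
E
```

```text
long sides 0.3653128109022405 0.3285275590078186 fence yaw 0.35569186153285437 0.3548944624831394
rel. fence inner face [0.0038, 0.0003, -0.1449, -0.1449]
```

```bash
python3 -c "
from workcell import manip
print(manip.hand_in())"
```

```text
the job is handed in; nothing more can be done
None
```

I tipped the walnut blank over towards the fence, carved leaf face up, pushed it along the board until its end met the fence square and flush (about 0.01 rad and a few mm by camera), and handed the job in with the lime and the yellow gouge unmoved in the last picture; the hand-in call gave no verdict.

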